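# Right the tipped oilers in the two-lane rack

## Robot

A 7-joint arm with a two-finger parallel gripper is mounted at the origin on a cart in front of the work surface, level with it; the furniture and walls round the work are solid. World frame = base frame: x ahead of the robot, y to its left, z up, the work surface at z = 0. Lengths are in m, angles in rad, forces in N, time in s.
With the tool pointing down it reaches from about 0.425 to 0.875 m from the base axis. Payload 4.7 kg.
Tool frame: the origin (TCP) lies midway between the tips of the shut fingers; the grasp point (between the pads) lies 19 mm behind it; x points along the fingers, z is the direction in which the jaws open and shut, and the axes are right-handed (so a half turn about x gives the same grasp; the last joint's range is limited). The gripper opens to 87 mm and grips with 3 to 60 N. Pads are 19 mm wide; open, the fingers measure 117 mm over their backs; the gripper's body (75 mm by 190 mm) begins 51 mm behind the grasp point.
Start: joints at [-1.276, 0.321, -0.07, 1.45, 0.023, 1.371, -0.057], TCP at [0.18, 0.625, 0.223] pointing down, gripper open.
Joint ranges: [-2.86, 2.86], [-0.3, 2.09], [-1.38, 1.24], [0.06, 2.45], [-1.56, 4.7], [0.09, 2.05], [-2.69, 2.69]. Speed limits (rad/s): [2.57, 2.57, 3.14, 3.14, 3.14, 3.14, 3.14].

## Interface

Orientations are given as a rotation vector (axis times angle).
In Python, from bench import ctrl, vision, close_job gives the robot as it stands. The module is installed in compiled form; this text tells all that it offers.
- The arm moves only by the tool servo_tool, never from a script. Its argument "commands" is a list that holds one entry, the list of rows, each a list of 7 numbers: the turn, a rotation vector about the tool's x, y, z in degrees, then the shift along the tool's x, y, z in mm, then the finger opening in mm, from 0 to 87. In form: [[[wx, wy, wz, x, y, z, grip], ...]]. A call has 1 to 5 rows; each row is the pose to reach, as a shift and turn from the pose commanded when the call began, along the tool's axes at that moment; what a row does not reach only later rows make up. A row lasts 1/8 s, in which the tool goes at most 62.5 mm and 10.7 degrees, less where a joint would pass 70% of its speed; a pose out of reach is approached as far as the arm can. A call with a gripper value outside its range is refused whole. The fingers move at their own pace and stop on an object; "newtons" is the grip in N (left out, the last holds). Time passes only in rows, so rows that repeat a pose let the fingers close. It gives the time, the measured TCP pose, the force and the opening at its end, in the units of the state.
- ctrl.get_state(): the state, without advancing time (a new reading comes with each control period).
- vision.get_image(name): name is "side" or "top"; returns the picture (384x512x3 uint8, red, green, blue); there is no depth.
- vision.camera_info(name): a dict with "fov_y" (degrees; the focal length in pixels is half the picture's height over the tangent of half this angle, whatever the lens; pixels are square), "cx", "cy" (the principal point, pixels), "pose" (4x4, takes a point from camera to world coordinates). Camera axes: x right, y down, z forward; pixel columns grow to the right and rows downward; lengths in m; the calibration is good to about 2 mm. A picture is of the moment at which its call begins. camera_info takes no time and is no camera call.
- close_job(): hands the job in, once; it reports no verdict.
The state is a dict: "time": time; "joint_positions": joint angles; "qd": joint speeds; "joint_torque": joint torques, N m; "position": TCP position; "tool_rot": TCP orientation; "ft_force": force on the tool from outside, world axes, zero at the start; "torque": the same for the moment, N m; "grip_width": opening from 0.0 (shut) to 1.0 (fully open).
Only numpy, scipy, OpenCV 4.12 (cv2) and the standard library are available. Lean on these libraries where they do the work, as an engineer would, in place of code of your own. Each camera call takes 0.05 s, during which the arm holds its last target. There are 200 camera calls.

## Task

Two oil bottles have tipped over in the blue two-lane rack. Stand each one upright in its own lane and bring it along the lane until it stands close in front of the bottle that is still standing there, with less than a finger's width between the two. Do not shift the standing bottles or the carton.

Things in the scene. Friction and masses are not known exactly. Their poses are not given: they have to be found in the camera images.
- rack: Fixed blue rack on the worktop, 226 (x) x 342 (y) mm; two parallel open lanes along y, floor 3 mm up. Rails 6 mm thick, top 11 mm up, at x = -110, 0, +110 mm; lane centres x = -55 (near lane) and +55 mm (far lane). End stop 60 mm high, 5 mm thick at y = -171 mm; low rail at y = +171 mm. Origin: centre of the underside; z up; x points away from the robot within about 10 degrees.
- standing_near: Stands upright in the near lane, 106 to 136 mm from the rack's middle towards the end stop; to be left there. Cream oil bottle, thin red spout, 199 mm long, 55 mm diameter, 0.2 to 0.4 kg; plain cylinder to 99 mm from the base, shoulder to 130 mm; bottom edge rounded. Origin: centre of its base; z axis runs from base to spout.
- standing_far: Stands upright in the far lane, 106 to 136 mm from the rack's middle towards the end stop; to be left there. Cream oil bottle, thin red spout, 199 mm long, 55 mm diameter, 0.2 to 0.4 kg; plain cylinder to 99 mm from the base, shoulder to 130 mm; bottom edge rounded. Origin: centre of its base; z axis runs from base to spout.
- tipped_near: To be stood up. Lies on the floor of the near lane along the lane (within 5 degrees), base near the low end rail, spout towards the standing bottle. Cream oil bottle, thin red spout, 199 mm long, 55 mm diameter, 0.2 to 0.4 kg; plain cylinder to 99 mm from the base, shoulder to 130 mm; bottom edge rounded. Origin: centre of its base; z axis runs from base to spout.
- tipped_far: To be stood up. Lies on the floor of the far lane along the lane (within 5 degrees), base near the low end rail, spout towards the standing bottle. Cream oil bottle, thin red spout, 199 mm long, 55 mm diameter, 0.2 to 0.4 kg; plain cylinder to 99 mm from the base, shoulder to 130 mm; bottom edge rounded. Origin: centre of its base; z axis runs from base to spout.
- carton: Small brown parts carton, 69 x 115 x 86 mm, on the worktop behind the rack; origin under its centre; a bystander.

How it is judged:
By the outcome, as a careful person would: the job done as asked, in the order asked, and still so for the second after the job is handed in, with the robot touching nothing.
It also fails if it takes over 72 s, if anything falls off the work surface, if the arm or the gripper's body presses on something with over 40 N, if the wrist force passes 120 N, or if a joint passes its speed limit or range.

## Working session

There is one attempt and no reset: what is moved stays moved. The work goes in short steps, Python scripts to look and compute and a tool call to move; the robot and the scene stay as the last step left them, time stands still between calls to the robot, and variables do not carry over. Pictures are saved under pics/ and viewed, about 8 in all and at most 12, crops included, and the job is handed in when it is done.

Besides the shell and the picture viewer there is one more tool, called after "Call:" in YAML: its name, and indented under it one key for each argument. servo_tool: Moves the arm, as the interface text tells. Its arguments: {"type":"object","properties":{"commands":{"type":"array"},"newtons":{"type":"number"}},"required":["commands"]}

```bash
mkdir -p pics
python3 - <<'E'
from bench import ctrl, vision
import cv2,numpy as np
s=ctrl.get_state();print(s['time'],s['position'],s['tool_rot'],s['grip_width'])
for n in("side","top"):
    i=vision.get_image(n);cv2.imwrite(f"pics/{n}0.png",i[:,:,::-1]);c=vision.camera_info(n);print(n,c)
E
```

```text
0.0 [0.18002562 0.62399581 0.22147077] [-1.00120184  1.33048312  0.99913632] 0.9997837755102832
side {'fov_y': 52.145102208004865, 'cx': 258.34395484595694, 'cy': 195.22991877237556, 'pose': array([[-0.86533901, -0.29791224,  0.40303435,  0.26058273],
       [-0.50086063,  0.4850186 , -0.71686511,  0.32788348],
       [ 0.01808373, -0.82219539, -0.56891803,  0.5676148 ],
       [ 0.        ,  0.        ,  0.        ,  1.        ]])}
top {'fov_y': 46.64426960356587, 'cx': 253.60466075253592, 'cy': 192.01971596510978, 'pose': array([[ 0.01766666, -0.98393735,  0.1776378 ,  0.43527054],
       [-0.99934297, -0.02300031, -0.02801096, -0.29336828],
       [ 0.03164676, -0.17702623, -0.98369721,  1.00995397],
       [ 0.        ,  0.        ,  0.        ,  1.        ]])}
```

View pics/side0.png

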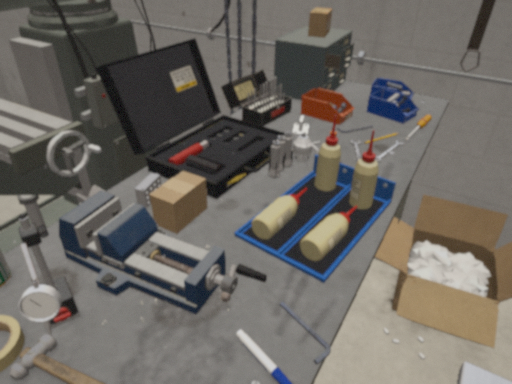

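View pics/top0.png

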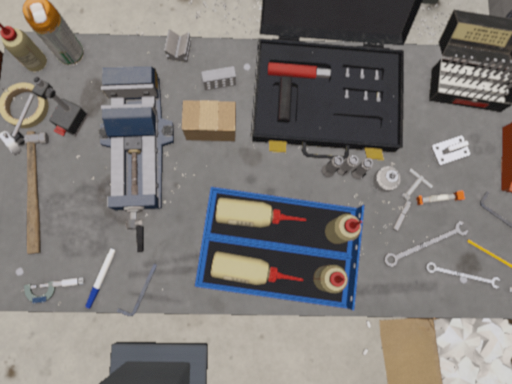

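```bash
cat > h.py <<'E'
import numpy as np, cv2
from bench import ctrl, vision
C={n:vision.camera_info(n) for n in("side","top")}
def ray(n,p):
    c=C[n];f=192/np.tan(np.radians(c['fov_y']/2));p=np.atleast_2d(p).astype(float)
    d=np.c_[(p[:,0]-c['cx'])/f,(p[:,1]-c['cy'])/f,np.ones(len(p))]@c['pose'][:3,:3].T
    return c['pose'][:3,3],d
def plane(n,p,z):
    o,d=ray(n,p);return o+d*((z-o[2])/d[:,2])[:,None]
def tri(p,q):
    o1,d1=ray("side",p);o2,d2=ray("top",q);d1=d1[0];d2=d2[0]
    t=np.linalg.lstsq(np.c_[d1,-d2],o2-o1,rcond=None)[0]
    a=o1+t[0]*d1;b=o2+t[1]*d2;return (a+b)/2,np.linalg.norm(a-b)
def masks(i):
    h=cv2.cvtColor(i,cv2.COLOR_RGB2HSV);H,S,V=cv2.split(h)
    red=((H<8)|(H>170))&(S>130)&(V>70)
    cream=(H>15)&(H<35)&(S>45)&(S<150)&(V>80)
    blue=(H>100)&(H<125)&(S>130)&(V>60)
    return {k:v.astype(np.uint8) for k,v in dict(red=red,cream=cream,blue=blue).items()}
E
python3 - <<'E'
from h import *
for n in("side","top"):
    i=cv2.imread(f"pics/{n}0.png")[:,:,::-1].copy()
    for k,m in masks(i).items():
        N,l,st,c=cv2.connectedComponentsWithStats(m)
        for j in range(1,N):
            x,y,w,h,a=st[j]
            inb=(225<x<400 and 110<y<280) if n=="side" else (190<x<370 and 180<y<310)
            if a>20 and inb:
                pts=np.argwhere(l==j)[:,::-1].astype(np.float32)
                r=cv2.minAreaRect(pts)
                print(n,k,a,c[j].round(1),"L",pts[pts[:,0].argmin()],"R",pts[pts[:,0].argmax()],"T",pts[pts[:,1].argmin()],"B",pts[pts[:,1].argmax()])
                if k=="blue" : 
                    W=plane(n,pts,.011)[:,:2].astype(np.float32);r=cv2.minAreaRect(W);print("  rect",r,cv2.boxPoints(r).round(3).tolist())
    a=i[100:290,220:410] if n=="side" else i[175:315,185:375]
    cv2.imwrite(f"pics/c_{n}.png",cv2.resize(a[:,:,::-1],None,fx=4 if n=="top" else 3,fy=4 if n=="top" else 3,interpolation=cv2.INTER_CUBIC))
E
```

```text
side red 34 [334.7 118.2] L [333. 114.] R [337. 114.] T [335. 113.] B [334. 124.]
side red 98 [331.7 138.8] L [327. 138.] R [336. 138.] T [333. 128.] B [328. 144.]
side red 120 [368.6 154.6] L [363. 155.] R [374. 155.] T [371. 140.] B [366. 161.]
side red 88 [299.  194.6] L [292. 194.] R [306. 188.] T [304. 188.] B [298. 203.]
side red 90 [348.7 212.6] L [340. 212.] R [356. 206.] T [354. 206.] B [348. 221.]
side cream 100 [385.2 136.4] L [373. 139.] R [398. 133.] T [393. 132.] B [373. 141.]
side cream 924 [327.3 167. ] L [315. 178.] R [340. 148.] T [324. 143.] B [321. 190.]
side cream 1029 [363.6 183.9] L [349. 201.] R [378. 169.] T [360. 159.] B [358. 208.]
side cream 10454 [448.  269.9] L [374. 255.] R [511. 243.] T [424. 195.] B [490. 347.]
side cream 1132 [274.2 216.8] L [252. 223.] R [297. 205.] T [284. 196.] B [261. 238.]
side cream 1381 [323.6 236.2] L [300. 241.] R [348. 224.] T [335. 212.] B [312. 260.]
side blue 2356 [324.6 224.5] L [235. 233.] R [393. 183.] T [340. 164.] B [322. 280.]
  rect ((0.49146443605422974, -0.413377046585083), (0.4230706989765167, 0.224550873041152
[... 908 characters left out ...]
 1418 [243.  212.3] L [215. 212.] R [272. 209.] T [220. 197.] B [259. 227.]
top cream 588 [339.2 229.9] L [325. 229.] R [359. 229.] T [342. 214.] B [335. 243.]
top cream 1510 [239.2 268.2] L [210. 270.] R [269. 266.] T [216. 251.] B [252. 284.]
top cream 542 [327.7 278.2] L [314. 274.] R [346. 277.] T [327. 265.] B [329. 292.]
top blue 4146 [280.5 249.4] L [195. 283.] R [363. 206.] T [212. 187.] B [352. 309.]
  rect ((0.49570614099502563, -0.3846723437309265), (0.3519315719604492, 0.2308531254529953), 83.03522491455078) [[0.36000001430511475, -0.5450000166893005], [0.5889999866485596, -0.5730000138282776], [0.6320000290870667, -0.2240000069141388], [0.4020000100135803, -0.19599999487400055]]
```

View pics/c_top.png

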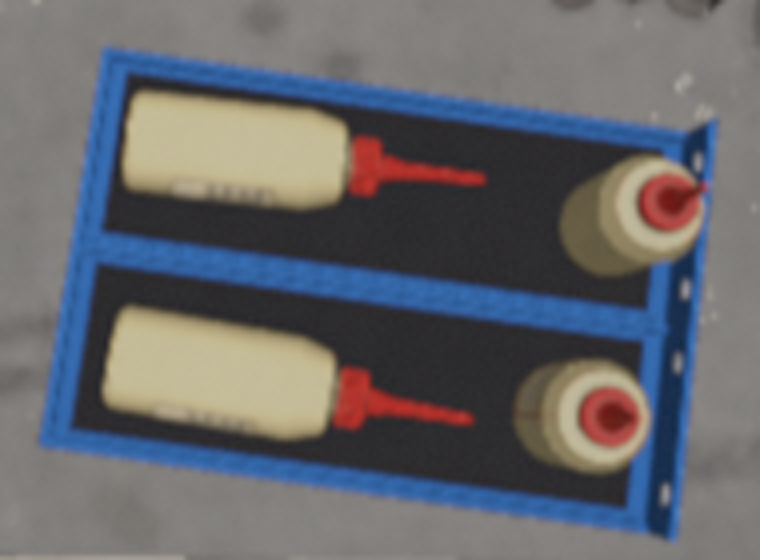

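View pics/c_side.png

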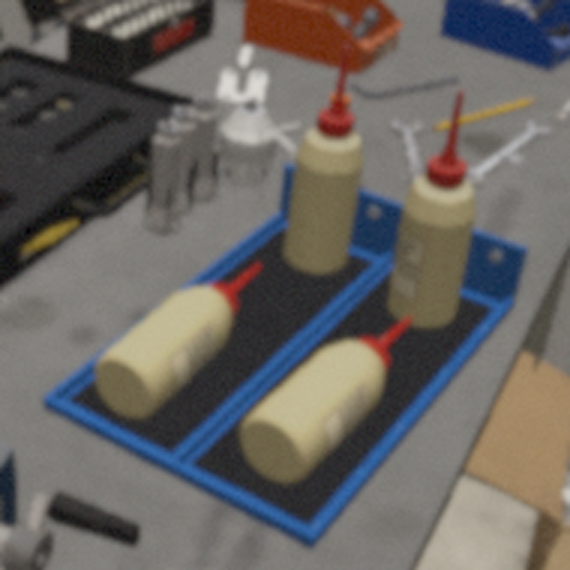

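Run:
```python
from h import *
P=dict(tipF=((306,188.7),(306.7,220)),tipN=((356,207),(303.2,280)),stF=((335,112.5),(361.2,221.7)),stN=((373.3,130.8),(343.2,278.2)),cF=((236,233.3),(211.7,187.5)),cN=((323.3,280),(195.5,285.7)),capF=((297,196.5),(274,216)),capN=((345.5,216),(270,274)))
for k,(a,b) in P.items(): r=tri(a,b);print(k,r[0].round(4),round(r[1],4))
# axis lines of tipped bottles from top view, plane z=.0305
for n in("side","top"):
  i=cv2.imread(f"pics/{n}0.png")[:,:,::-1].copy();m=masks(i)['cream'];N,l,st,c=cv2.connectedComponentsWithStats(m)
  for cen in {"top":[(243,212.3),(239.2,268.2),(339,230),(327.7,278)],"side":[(274,217),(324,236),(327,167),(364,184)]}[n]:
    j=np.argmin(np.hypot(*(c-cen).T)); pts=np.argwhere(l==j)[:,::-1]
    W=plane(n,pts,.0305)[:,:2].astype(np.float32)
    r=cv2.minAreaRect(W);print(n,cen,"rect",np.round(r[0],4),np.round(r[1],4),round(r[2],2))
# distortion check: rail edges, top: far corner & stop corner at z=.011
q=np.array([(211.7,187.5),(195.5,285.7),(355.5,208),(346,306.5),(208.5,237),(350,257)])
print(plane("top",q,.011).round(4))
print(plane("side",[(236,233.3),(323.3,280),(314,172),(388,202),(280,254)],.011).round(4))
# cap lines
for n,q in(("top",[(306.7,220),(274,216),(303.2,280),(270,274)]),("side",[(306,188.7),(297,196.5),(356,207),(345.5,216)])): print(plane(n,q,.0305).round(4))
```

```text
tipF [ 0.5543 -0.44    0.0275] 0.0044
tipN [ 0.4229 -0.4322  0.0266] 0.0039
stF [ 0.5311 -0.5128  0.2083] 0.003
stN [ 0.4292 -0.4798  0.2008] 0.0026
cF [ 0.6253 -0.2256  0.007 ] 0.0013
cN [ 0.4062 -0.1973  0.0063] 0.004
capF [ 0.553  -0.3673  0.049 ] 0.0081
capN [ 0.4302 -0.3595  0.0459] 0.0049
side (274, 217) rect [ 0.5695 -0.3015] [0.1679 0.0649] 86.08
side (324, 236) rect [ 0.4484 -0.2981] [0.1689 0.0641] 80.63
side (327, 167) rect [ 0.552  -0.5762] [0.0604 0.2601] 18.89
side (364, 184) rect [ 0.4398 -0.5427] [0.0617 0.2393] 13.74
top (243, 212.3) rect [ 0.5658 -0.2999] [0.1259 0.0582] 84.64
top (239.2, 268.2) rect [ 0.4435 -0.2941] [0.1257 0.0577] 80.87
top (339, 230) rect [ 0.5349 -0.5169] [0.0596 0.0756] 17.49
top (327.7, 278) rect [ 0.4254 -0.4906] [0.0576 0.0702] 0.94
[[ 0.6239 -0.2262  0.011 ]
 [ 0.4044 -0.1983  0.011 ]
 [ 0.584  -0.5551  0.011 ]
 [ 0.3653 -0.529   0.011 ]
 [ 0.5113 -0.2229  0.011 ]
 [ 0.473  -0.5401  0.011 ]]
[[ 0.6233 -0.2215  0.011 ]
 [ 0.4069 -0.1924  0.011 ]
 [ 0.5809 -0.5502  0.011 ]
 [ 0.3686 -0.515   0.011 ]
 [ 0.5108 -0.2133  0.011 ]]
[[ 0.5518 -0.4402  0.0305]
 [ 0.5592 -0.3675  0.0305]
 [ 0.421  -0.4322  0.0305]
 [ 0.4325 -0.36    0.0305]]
[[ 0.5548 -0.4353  0.0305]
 [ 0.5592 -0.3929  0.0305]
 [ 0.4236 -0.4261  0.0305]
 [ 0.4328 -0.3805  0.0305]]
```

```bash
cat >> h.py <<'E'
from scipy.spatial.transform import Rotation as Ro
YAW=dict(F=84.4,N=80.8,R=83.1)
def Rt(psi,a):
    """psi: deg of base direction (lane +y) in world; a: tilt, tool dir = down rotated a deg towards +lane"""
    l=np.array([np.cos(np.radians(psi)),np.sin(np.radians(psi)),0]);a=np.radians(a)
    x=np.sin(a)*l-np.cos(a)*np.array([0,0,1]); z=np.array([l[1],-l[0],0])
    return np.c_[x,np.cross(z,x),z]
def rel(p,R,p0=None,R0=None):
    s=ctrl.get_state();p0=s['position'] if p0 is None else p0;R0=Ro.from_rotvec(s['tool_rot']).as_matrix() if R0 is None else R0
    return np.r_[np.degrees(Ro.from_matrix(R0.T@R).as_rotvec()),R0.T@(np.array(p)-p0)*1000].round(1)
def st():
    s=ctrl.get_state();print("t",s['time'],"p",s['position'].round(4),"R",Ro.from_rotvec(s['tool_rot']).as_matrix().round(3).tolist(),"F",s['ft_force'].round(1),"q",s['joint_positions'].round(2),"g",s['grip_width'])
E
python3 - <<'E'
from h import *
st()
R=Rt(84.4,30)
for f in (1,-1):
    R2=R@np.diag([1,f,f]); print(rel([.567,-.31,.32],R2)); print(rel([.30,.45,.38],R2),rel([.45,.2,.38],R2))
E
```

```text
t 0.1 p [0.18   0.624  0.2215] R [[-0.0, -0.961, 0.277], [-0.002, 0.277, 0.961], [-1.0, -0.0, -0.002]] F [-0.2  1.  -0.5] q [-1.28  0.32 -0.07  1.45  0.02  1.37 -0.06] g 1.0056273567170875
[  77.5  -20.9   25.1  -97.  -630.6 -790.4]
[  77.5  -20.9   25.1 -158.2 -163.5 -134.2] [  77.5  -20.9   25.1 -157.8 -376.9 -332.9]
[ -97.9  -26.3  -21.9  -97.  -630.6 -790.4]
[ -97.9  -26.3  -21.9 -158.2 -163.5 -134.2] [ -97.9  -26.3  -21.9 -157.8 -376.9 -332.9]
```

Call:
servo_tool:
  commands:
    - [[5,0,0,-50,-20,-20,75],[10,0,0,-100,-50,-45,75],[15,0,0,-140,-85,-75,75],[20,0,0,-158,-125,-105,75],[26,0,0,-158,-165,-135,75]]
  newtons: 20

```text
time: 0.72
position: [0.3024, 0.4482, 0.3824]
tool_rot: [-0.649, 1.468, 0.652]
ft_force: [0.5, 0.8, -1.2]
grip_width: 0.861
```

Run:
```python
from h import *
st()
print(rel([.45,.2,.38],Rt(84.4,0)),rel([.54,-.07,.38],Rt(84.4,0)),rel([.567,-.30,.34],Rt(84.4,0)))
```

```text
t 0.725 p [0.3024 0.4482 0.3824] R [[0.002, -0.74, 0.673], [0.003, 0.673, 0.74], [-1.0, 0.001, 0.003]] F [ 0.5  0.8 -1.2] q [-1.11  0.06  0.09  1.45 -0.    1.63 -0.19] g 0.8606689923619865
[ 5.330e+01  2.000e-01 -1.000e-01  1.900e+00 -2.762e+02 -8.440e+01] [ 5.330e+01  2.000e-01 -1.000e-01  1.300e+00 -5.244e+02 -2.237e+02] [ 5.330e+01  2.000e-01 -1.000e-01  4.070e+01 -6.991e+02 -3.759e+02]
```

Call:
servo_tool:
  commands:
    - [[5,0,0,0,-55,-17,75],[10,0,0,0,-110,-34,75],[15,0,0,0,-165,-51,75],[20,0,0,0,-220,-68,75],[25,0,0,0,-276,-84,75]]

```text
time: 1.35
position: [0.4503, 0.2, 0.3803]
tool_rot: [-0.311, 1.548, 0.312]
ft_force: [1.4, 0.8, -0.2]
grip_width: 0.864
```

Call:
servo_tool:
  commands:
    - [[6,0,0,0,-57,-4,75],[12,0,0,0,-114,-8,75],[18,0,0,0,-171,-12,75],[24,0,0,0,-228,-16,75],[28,0,0,0,-284,-21,75]]

```text
time: 1.98
position: [0.5412, -0.0697, 0.3804]
tool_rot: [0.072, 1.57, -0.071]
ft_force: [0.5, 1.0, -0.5]
grip_width: 0.861
```

Call:
servo_tool:
  commands:
    - [[0,0,0,0,-48,10,75],[0,0,8,0,-96,20,75],[0,0,16,10,-144,30,75],[0,0,23,20,-190,40,75],[0,0,30,40,-226,48,75]]

```text
time: 2.6
position: [0.5691, -0.2994, 0.3402]
tool_rot: [0.479, 1.505, 0.343]
ft_force: [2.0, 0.6, -0.3]
grip_width: 0.86
```

Run:
```python
from h import *
st()
l=np.array([np.cos(np.radians(84.4)),np.sin(np.radians(84.4)),0])
R=Rt(84.4,30); G=np.array([.567,-.307,.038]); T=G+.019*R[:,0]
print(T,rel(T+[0,0,.12],R),rel(T,R))
```

```text
t 2.6 p [ 0.5691 -0.2994  0.3402] R [[0.046, 0.076, 0.996], [0.501, 0.861, -0.089], [-0.865, 0.503, 0.002]] F [ 2.   0.6 -0.3] q [ 0.22  0.58  0.8   1.11 -0.78  1.97  0.74] g 0.8596360534159557
[ 0.56792704 -0.29754534  0.02154552] [  0.5  -0.2  -0.2 172.7 -98.4  -1.7] [ 5.000e-01 -2.000e-01 -2.000e-01  2.764e+02 -1.587e+02 -1.800e+00]
```

Call:
servo_tool:
  commands:
    - [[0,0,0,45,-25,0,75],[0,0,0,90,-51,-1,75],[0,0,0,135,-77,-1,75],[0,0,0,180,-103,-2,75],[0,0,0,195,-112,-2,75]]

```text
time: 3.22
position: [0.5655, -0.2951, 0.112]
tool_rot: [0.481, 1.512, 0.343]
ft_force: [0.7, -0.3, 0.9]
grip_width: 0.863
```

```bash
cat > look.py <<'E'
import sys
from h import *
a=vision.get_image("side")[80:290,200:430];b=vision.get_image("top")[150:320,180:400]
a=cv2.resize(a,(400,365),interpolation=3);b=cv2.resize(b,(400,309),interpolation=3);b=cv2.copyMakeBorder(b,0,56,0,0,0)
cv2.imwrite(f"pics/{sys.argv[1]}.png",np.hstack([a,b])[:,:,::-1]);st()
E
python3 look.py l1
```

```text
t 3.325 p [ 0.5663 -0.2959  0.1141] R [[0.042, 0.078, 0.996], [0.5, 0.862, -0.089], [-0.865, 0.502, -0.003]] F [ 0.6 -0.2  0.3] q [ 0.19  0.7   0.75  1.42 -0.8   1.64  0.95] g 0.8612600441111772
```

View pics/l1.png

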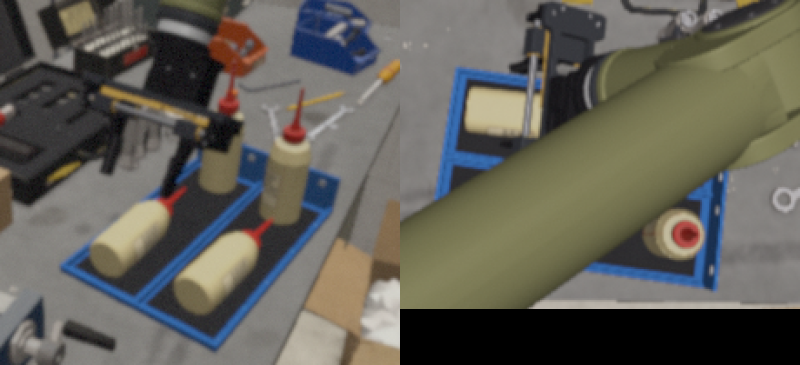

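Call:
servo_tool:
  commands:
    - [[0,0,0,25,-15,1,75],[0,0,0,50,-30,2,75],[0,0,0,70,-42,2,75],[0,0,0,79,-48,2,75],[0,0,0,79,-48,2,75]]

```text
time: 3.95
position: [0.5682, -0.2987, 0.0223]
tool_rot: [0.478, 1.509, 0.341]
ft_force: [0.6, -0.4, 0.8]
grip_width: 0.862
```

Call:
servo_tool:
  commands:
    - [[0,0,0,0,0,0,50],[0,0,0,0,0,0,50],[0,0,0,0,0,0,50],[0,0,0,0,0,0,50]]
  newtons: 25

```text
time: 4.45
position: [0.569, -0.2991, 0.024]
tool_rot: [0.476, 1.506, 0.341]
ft_force: [-0.1, -0.6, 2.2]
grip_width: 0.621
```

```bash
python3 look.py l2
```

```text
t 4.55 p [ 0.569  -0.2991  0.024 ] R [[0.045, 0.076, 0.996], [0.498, 0.863, -0.089], [-0.866, 0.5, 0.001]] F [-0.8 -0.2  4.3] q [ 0.21  0.8   0.71  1.46 -0.85  1.53  1.02] g 0.6221962117507808
```

Call:
servo_tool:
  commands:
    - [[0,0,0,-25,15,0,50],[0,0,-5,-50,29,0,50],[0,0,-14,-75,43,0,50],[0,0,-22,-95,55,0,50],[0,0,-30,-104,60,0,50]]

```text
time: 5.18
position: [0.5695, -0.2994, 0.147]
tool_rot: [0.068, 1.565, -0.073]
ft_force: [0.7, 0.3, -2.7]
grip_width: 0.62
```

Call:
servo_tool:
  commands:
    - [[0,0,-10,0,0,0,50],[0,0,-20,0,0,0,50],[0,0,-30,0,0,0,50],[0,0,-30,0,0,0,50]]

```text
time: 5.68
position: [0.5708, -0.2918, 0.1414]
tool_rot: [-0.348, 1.555, -0.47]
ft_force: [-0.4, 0.8, -2.1]
grip_width: 0.623
```

```bash
python3 look.py l3
```

```text
t 5.775 p [ 0.5687 -0.2981  0.1437] R [[-0.044, 0.077, 0.996], [-0.496, 0.864, -0.088], [-0.867, -0.498, 0.0]] F [-0.3 -2.  -2.3] q [-0.76  0.57  1.19  1.77 -0.02  1.    0.25] g 0.618813210505822
```

View pics/l3.png

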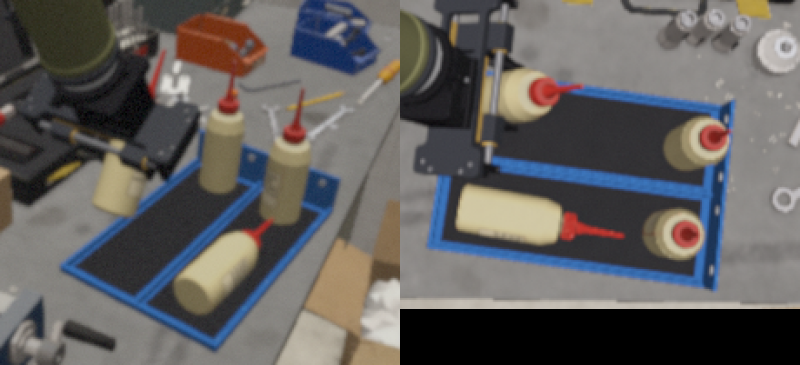

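Run:
```python
from h import *
R=Rt(83.1,-60);print(rel(np.array([.5455,-.41,.125])+.019*R[:,0],R))
```

```text
[  1.3   1.3 -30.1  89.2 -98.7 -13.8]
```

Call:
servo_tool:
  commands:
    - [[0,0,-6,17,-20,-3,50],[0,0,-12,35,-40,-6,50],[1,1,-18,53,-60,-9,50],[1,1,-24,71,-80,-12,50],[1,1,-30,89,-99,-14,50]]

```text
time: 6.4
position: [0.5422, -0.4304, 0.1166]
tool_rot: [-0.736, 1.468, -0.907]
ft_force: [-0.2, 0.2, -2.8]
grip_width: 0.622
```

```bash
python3 look.py l4;  python3 - <<'E'
from h import *
R=Rt(83.1,-60);print(rel(np.array([.5455,-.41,.125])+.019*R[:,0],R))
E
```

```text
t 6.5 p [ 0.5393 -0.4302  0.1137] R [[-0.106, 0.056, 0.993], [-0.86, 0.496, -0.12], [-0.499, -0.867, -0.005]] F [-1.  -0.  -3.1] q [-0.75  0.96  1.21  1.88  0.27  0.71 -0.12] g 0.6235173585898632
[ 0.2 -0.1  0.1 -4.7  0.6  3.8]
```

View pics/l4.png

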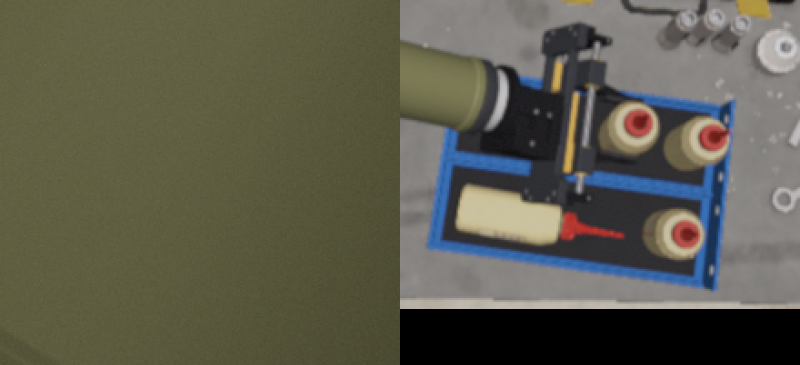

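```bash
cat > red.py <<'E'
from h import *
c0=np.array([.494,-.381]);ly=np.array([.1205,.9927]);lx=np.array([.9927,-.1205])
def lane(p): d=np.asarray(p)[:2]-c0;return (d@lx).round(4),(d@ly).round(4)
i=vision.get_image("top");m=masks(i)['red'];N,l,s,c=cv2.connectedComponentsWithStats(m)
st_=ctrl.get_state();Rm=Ro.from_rotvec(st_['tool_rot']).as_matrix();G=st_['position']-.019*Rm[:,0];print("G",G.round(4),"lane",lane(G))
for j in range(1,N):
    if s[j][4]>40 and 200<c[j][0]<375 and 185<c[j][1]<300:
        print(c[j].round(1),s[j],[lane(plane("top",c[j],z)[0]) for z in(.16,.16+max(G[2]-.077,0))])
E
python3 red.py; python3 -c "
from red import *
for t in((.5311,-.5128),(.4292,-.4798)):print(lane(t))
for r in((351.7,225.1),(336.7,278.7)):print(lane(plane('top',r,.16)[0]))"
```

```text
G [ 0.5426 -0.4134  0.1247] lane (np.float64(0.0522), np.float64(-0.0263))
[310.2 217.4] [303 211  15  14 167] [(np.float64(0.0528), np.float64(-0.0406)), (np.float64(0.0459), np.float64(-0.0338))]
[351.8 225.3] [345 219  16  14 156] [(np.float64(0.0491), np.float64(-0.122)), (np.float64(0.0424), np.float64(-0.1107))]
[280.6 275.5] [268 266  36  16 241] [(np.float64(-0.0642), np.float64(0.0021)), (np.float64(-0.0645), np.float64(0.0064))]
[336.7 278.5] [330 272  14  14 157] [(np.float64(-0.0552), np.float64(-0.1036)), (np.float64(-0.056), np.float64(-0.0933))]
G [ 0.544  -0.4129  0.1259] lane (np.float64(0.0535), np.float64(-0.0257))
[310.1 216.7] [303 210  15  15 170] [(np.float64(0.0542), np.float64(-0.0402)), (np.float64(0.0471), np.float64(-0.0333))]
[351.7 225.3] [345 219  16  14 155] [(np.float64(0.049), np.float64(-0.1219)), (np.float64(0.0423), np.float64(-0.1103))]
[280.6 275.5] [268 267  36  15 238] [(np.float64(-0.0643), np.float64(0.0022)), (np.float64(-0.0646), np.float64(0.0066))]
[336.7 278.5] [330 272  14  14 157] [(np.float64(-0.0552), np.float64(-0.1036)), (np.float64(-0.056), np.float64(-0.093))]
(np.float64(0.0527), np.float64(-0.1264))
(np.float64(-0.0524), np.float64(-0.1059))
(np.float64(0.0494), np.float64(-0.1218))
(np.float64(-0.0555), np.float64(-0.1037))
```

Call:
servo_tool:
  commands:
    - [[0,0,0,8,-5,0,50],[0,0,0,22,-13,0,50],[0,0,0,32,5,0,50],[0,0,0,42,22,0,50],[0,0,0,42,22,0,50]]

```text
time: 7.22
position: [0.5397, -0.4516, 0.0726]
tool_rot: [-0.743, 1.472, -0.899]
ft_force: [-0.5, -0.5, -2.4]
grip_width: 0.627
```

```bash
python3 red.py; python3 -c "from h import *;st()"
```

```text
G [ 0.542  -0.4357  0.0837] lane (np.float64(0.0542), np.float64(-0.0485))
[317.7 220.1] [311 214  14  13 151] [(np.float64(0.0498), np.float64(-0.0556)), (np.float64(0.0488), np.float64(-0.0545))]
[351.8 225.3] [345 219  16  14 157] [(np.float64(0.0492), np.float64(-0.122)), (np.float64(0.0482), np.float64(-0.1204))]
[280.7 275.5] [268 266  36  17 242] [(np.float64(-0.0643), np.float64(0.002)), (np.float64(-0.0643), np.float64(0.0026))]
[336.7 278.5] [330 272  14  14 157] [(np.float64(-0.0552), np.float64(-0.1036)), (np.float64(-0.0553), np.float64(-0.1021))]
t 7.275 p [ 0.5401 -0.452   0.0742] R [[-0.098, 0.054, 0.994], [-0.861, 0.497, -0.112], [-0.5, -0.866, -0.003]] F [-0.7 -0.5 -2.4] q [-0.68  1.02  1.17  1.88  0.25  0.63 -0.15] g 0.622211452688656
```

Call:
servo_tool:
  commands:
    - [[0,0,0,4,-2,0,50],[0,0,0,5,1,0,50],[0,0,0,6,2,0,50],[0,0,0,6,2,0,50]]

```text
time: 7.78
position: [0.5399, -0.4567, 0.0709]
tool_rot: [-0.741, 1.469, -0.902]
ft_force: [-0.4, 0.5, -2.7]
grip_width: 0.623
```

Call:
servo_tool:
  commands:
    - [[0,0,0,0.5,0.9,0,50],[0,0,0,1,1.8,0,50],[0,0,0,1,1.8,0,50]]

```text
time: 8.15
position: [0.5399, -0.4567, 0.0688]
tool_rot: [-0.741, 1.469, -0.902]
ft_force: [-0.1, -1.0, -2.8]
grip_width: 0.618
```

Call:
servo_tool:
  commands:
    - [[0,0,0,0.5,0.9,0,50],[0,0,0,1,1.8,0,50],[0,0,0,1,1.8,0,50]]

```text
time: 8.52
position: [0.5398, -0.4567, 0.0667]
tool_rot: [-0.741, 1.469, -0.902]
ft_force: [-0.5, 0.5, -1.8]
grip_width: 0.621
```

```bash
python3 red.py; python3 -c "from h import *;st()"
```

```text
G [ 0.5417 -0.4404  0.0763] lane (np.float64(0.0545), np.float64(-0.0532))
[319.7 220.5] [313 214  14  14 149] [(np.float64(0.0494), np.float64(-0.0595)), (np.float64(0.0494), np.float64(-0.0595))]
[351.8 225.3] [345 219  16  14 156] [(np.float64(0.0491), np.float64(-0.122)), (np.float64(0.0491), np.float64(-0.122))]
[280.9 275.5] [268 266  36  16 243] [(np.float64(-0.0642), np.float64(0.0016)), (np.float64(-0.0642), np.float64(0.0016))]
[336.7 278.5] [330 272  14  14 157] [(np.float64(-0.0551), np.float64(-0.1037)), (np.float64(-0.0551), np.float64(-0.1037))]
t 8.575 p [ 0.5398 -0.4568  0.0668] R [[-0.098, 0.057, 0.994], [-0.86, 0.497, -0.113], [-0.5, -0.866, 0.0]] F [-0.4  0.1 -2.3] q [-0.67  1.03  1.16  1.88  0.25  0.62 -0.15] g 0.6243148418065412
```

Call:
servo_tool:
  commands:
    - [[0,0,0,0.5,0.9,0,50],[0,0,0,1,1.8,0,50],[0,0,0,1,1.8,0,50]]

```text
time: 8.95
position: [0.5398, -0.4566, 0.0646]
tool_rot: [-0.741, 1.469, -0.902]
ft_force: [0.2, -0.4, -1.2]
grip_width: 0.624
```

Call:
servo_tool:
  commands:
    - [[0,0,0,0.3,0.4,0,50],[0,0,0,0.5,0.9,0,50],[0,0,0,0.5,0.9,0,50]]

```text
time: 9.32
position: [0.5398, -0.4567, 0.0637]
tool_rot: [-0.741, 1.469, -0.902]
ft_force: [0.6, 0.8, -1.6]
grip_width: 0.623
```

Call:
servo_tool:
  commands:
    - [[0,0,0,0.3,0.4,0,50],[0,0,0,0.5,0.9,0,50],[0,0,0,0.5,0.9,0,50]]

```text
time: 9.7
position: [0.5398, -0.4567, 0.0627]
tool_rot: [-0.741, 1.469, -0.902]
ft_force: [0.4, 0.3, -2.8]
grip_width: 0.622
```

Call:
servo_tool:
  commands:
    - [[0,0,0,0.3,0.4,0,50],[0,0,0,0.5,0.9,0,50],[0,0,0,0.5,0.9,0,50]]

```text
time: 10.07
position: [0.5399, -0.4566, 0.0617]
tool_rot: [-0.741, 1.469, -0.902]
ft_force: [-0.4, -0.1, -1.8]
grip_width: 0.622
```

```bash
python3 red.py|head -3; python3 -c "
from h import *;st();print(ctrl.get_state()['torque'])"
```

```text
G [ 0.5418 -0.4403  0.0712] lane (np.float64(0.0546), np.float64(-0.0531))
[319.4 220.8] [313 215  14  13 147] [(np.float64(0.0488), np.float64(-0.0589)), (np.float64(0.0488), np.float64(-0.0589))]
[351.7 225.3] [345 219  16  14 155] [(np.float64(0.049), np.float64(-0.1219)), (np.float64(0.049), np.float64(-0.1219))]
t 10.125 p [ 0.5399 -0.4566  0.0617] R [[-0.098, 0.056, 0.994], [-0.86, 0.497, -0.113], [-0.5, -0.866, 0.0]] F [ 0.6  0.2 -2.4] q [-0.67  1.04  1.15  1.88  0.25  0.61 -0.16] g 0.6221620870106546
[ 1.38848495 -0.06495945 -0.00851893]
```

Call:
servo_tool:
  commands:
    - [[0,0,0,0.3,0.4,0,50],[0,0,0,0.5,0.9,0,50],[0,0,0,0.5,0.9,0,50]]

```text
time: 10.5
position: [0.5398, -0.457, 0.0615]
tool_rot: [-0.741, 1.469, -0.903]
ft_force: [-1.0, 1.0, 3.4]
grip_width: 0.621
```

Call:
servo_tool:
  commands:
    - [[0,0,0,0.3,0.4,0,50],[0,0,0,0.5,0.9,0,50],[0,0,0,0.5,0.9,0,50]]

```text
time: 10.88
position: [0.5397, -0.4575, 0.0614]
tool_rot: [-0.742, 1.468, -0.904]
ft_force: [-2.6, 2.4, 7.2]
grip_width: 0.623
```

Call:
servo_tool:
  commands:
    - [[0,0,0,0.3,0.4,0,50],[0,0,0,0.5,0.9,0,50],[0,0,0,0.5,0.9,0,50]]

```text
time: 11.25
position: [0.5397, -0.4579, 0.0614]
tool_rot: [-0.742, 1.468, -0.906]
ft_force: [-2.0, 3.6, 10.7]
grip_width: 0.625
```

Call:
servo_tool:
  commands:
    - [[0,0,0,-0.5,-0.9,0,50],[0,0,0,-1,-1.7,0,50],[0,0,0,-1,-1.7,0,50]]

```text
time: 11.62
position: [0.5397, -0.4571, 0.0614]
tool_rot: [-0.741, 1.469, -0.903]
ft_force: [-1.0, 1.0, 6.2]
grip_width: 0.623
```

Call:
servo_tool:
  commands:
    - [[0,0,0,0,0,0,60],[0,0,0,0,0,0,68],[0,0,0,0,0,0,75],[0,0,0,0,0,0,75]]

```text
time: 12.12
position: [0.54, -0.4564, 0.0602]
tool_rot: [-0.741, 1.469, -0.901]
ft_force: [0.5, 0.2, -0.8]
grip_width: 0.847
```

```bash
python3 red.py|head -3; python3 -c "
from h import *;st()"
```

```text
G [ 0.5418 -0.4401  0.0699] lane (np.float64(0.0546), np.float64(-0.0529))
[319.6 221.7] [313 216  14  13 146] [(np.float64(0.0471), np.float64(-0.0594)), (np.float64(0.0471), np.float64(-0.0594))]
[351.8 225.3] [345 219  16  14 156] [(np.float64(0.0491), np.float64(-0.122)), (np.float64(0.0491), np.float64(-0.122))]
t 12.175 p [ 0.54   -0.4564  0.0604] R [[-0.098, 0.056, 0.994], [-0.86, 0.497, -0.113], [-0.5, -0.866, -0.0]] F [ 0.1  0.  -0.5] q [-0.67  1.04  1.15  1.88  0.25  0.61 -0.16] g 0.8523764283054134
```

Call:
servo_tool:
  commands:
    - [[0,0,0,-15,0,0,75],[0,0,0,-35,0,0,75],[0,0,0,-60,0,0,75],[0,0,0,-95,-10,0,75],[0,0,0,-120,-30,0,75]]

```text
time: 12.8
position: [0.5517, -0.365, 0.1473]
tool_rot: [-0.743, 1.467, -0.898]
ft_force: [0.1, 0.2, -0.3]
grip_width: 0.861
```

```bash
python3 look.py l5
python3 - <<'E'
from h import *
R=Rt(80.8,30); G=np.array([.4425,-.3005,.038]); T=G+.019*R[:,0]
print(T,rel([.46,-.30,.33],Rt(80.8,-30)),rel(T+[0,0,.27],R),rel(T+[0,0,.27],R,[.46,-.30,.33],Rt(80.8,-30)),rel(T+[0,0,.09],R,T+[0,0,.27],R))
E
```

```text
t 12.9 p [ 0.5533 -0.3658  0.1498] R [[-0.091, 0.059, 0.994], [-0.86, 0.498, -0.108], [-0.501, -0.865, 0.005]] F [ 0.1  0.4 -0.1] q [-0.87  0.86  1.21  1.87  0.35  0.84 -0.18] g 0.8616886072258261
[ 0.44401887 -0.29112221  0.02154552] [   1.9    2.3   29.9 -138.5 -128.7  -98.9] [   3.1    1.2   89.9 -125.4  -91.9 -116. ] [  0.    0.   60.   30.2  24.6 -17.2] [  0.    0.    0.  155.9 -90.    0. ]
```

View pics/l5.png

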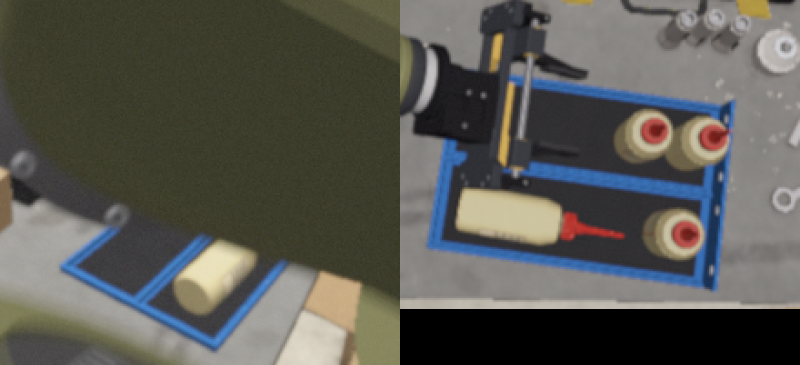

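Call:
servo_tool:
  commands:
    - [[0,0,4,-30,-35,-10,75],[0,0,10,-62,-68,-30,75],[1,1,17,-92,-95,-54,75],[2,2,24,-120,-115,-78,75],[2,2,30,-138,-129,-99,75]]

```text
time: 13.52
position: [0.4575, -0.3018, 0.3283]
tool_rot: [-0.283, 1.57, -0.532]
ft_force: [0.3, 2.0, 1.0]
grip_width: 0.862
```

Call:
servo_tool:
  commands:
    - [[0,0,10,0,0,0,75],[0,0,20,5,5,-4,75],[0,0,30,15,10,-8,75],[0,0,40,25,18,-12,75],[0,0,50,30,20,-17,75]]

```text
time: 14.15
position: [0.4423, -0.2962, 0.2912]
tool_rot: [0.399, 1.52, 0.152]
ft_force: [-0.1, 2.0, 0.2]
grip_width: 0.857
```

Run:
```python
from h import *
st()
R=Rt(80.8,30); T=np.array([.4435,-.2996,.0215])
print(rel(T+[0,0,.09],R),rel(T,R))
```

```text
t 14.15 p [ 0.4423 -0.2962  0.2912] R [[0.056, 0.149, 0.987], [0.341, 0.926, -0.159], [-0.938, 0.346, 0.001]] F [-0.1  2.   0.2] q [-0.18  0.34  1.17  1.55 -0.55  1.72  0.83] g 0.8567283269430198
[ 1.000e-01  0.000e+00  9.800e+00  1.675e+02 -6.510e+01  1.600e+00] [ 1.00e-01  0.00e+00  9.80e+00  2.52e+02 -9.62e+01  1.50e+00]
```

Call:
servo_tool:
  commands:
    - [[0,0,5,40,-15,0,75],[0,0,10,80,-31,1,75],[0,0,10,120,-47,1,75],[0,0,10,155,-60,1,75],[0,0,10,168,-65,2,75]]

```text
time: 14.78
position: [0.4419, -0.3002, 0.1093]
tool_rot: [0.531, 1.49, 0.283]
ft_force: [-0.5, 0.5, 0.6]
grip_width: 0.859
```

```bash
python3 look.py l6
python3 - <<'E'
from h import *
R=Rt(80.8,30); T=np.array([.4435,-.2996,.0215])
print(rel(T,R))
E
```

```text
t 14.875 p [ 0.4425 -0.3007  0.1105] R [[0.078, 0.14, 0.987], [0.493, 0.855, -0.161], [-0.867, 0.499, -0.002]] F [ 0.6 -1.7  1.2] q [ 0.08  0.6   1.    1.69 -0.79  1.62  1.11] g 0.8591695924894596
[ -0.1  -0.1   0.1  77.7 -43.3   1. ]
```

View pics/l6.png

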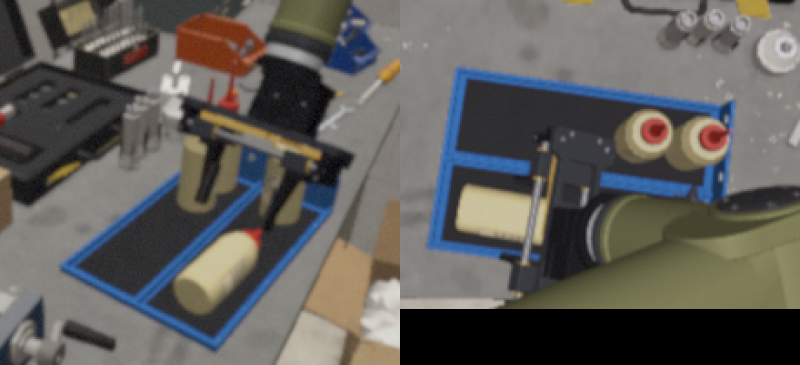

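Call:
servo_tool:
  commands:
    - [[0,0,0,25,-14,0,75],[0,0,0,50,-28,1,75],[0,0,0,70,-39,1,75],[0,0,0,77,-43,1,75],[0,0,0,77,-43,1,75]]

```text
time: 15.5
position: [0.4434, -0.3007, 0.0226]
tool_rot: [0.529, 1.488, 0.282]
ft_force: [-0.5, -0.1, 0.1]
grip_width: 0.858
```

Call:
servo_tool:
  commands:
    - [[0,0,0,0,0,0,50],[0,0,0,0,0,0,50],[0,0,0,0,0,0,50],[0,0,0,0,0,0,50]]
  newtons: 25

```text
time: 16.0
position: [0.4442, -0.301, 0.0237]
tool_rot: [0.528, 1.486, 0.282]
ft_force: [0.5, -0.9, 2.4]
grip_width: 0.624
```

```bash
python3 red.py; python3 -c "
from h import *;st()"
```

```text
G [ 0.4427 -0.3104  0.0401] lane (np.float64(-0.0595), np.float64(0.0639))
[319.4 221.9] [313 216  14  13 149] [(np.float64(0.0468), np.float64(-0.0591)), (np.float64(0.0468), np.float64(-0.0591))]
[351.8 225.3] [345 219  16  14 156] [(np.float64(0.0491), np.float64(-0.122)), (np.float64(0.0491), np.float64(-0.122))]
t 16.05 p [ 0.4442 -0.3011  0.0237] R [[0.081, 0.14, 0.987], [0.491, 0.856, -0.161], [-0.867, 0.498, 0.001]] F [ 1.  -1.3  1.8] q [ 0.13  0.71  0.93  1.74 -0.87  1.51  1.2 ] g 0.6193684995056606
```

Call:
servo_tool:
  commands:
    - [[0,0,0,-25,15,0,50],[0,0,-5,-50,29,0,50],[0,0,-14,-75,43,0,50],[0,0,-22,-95,55,0,50],[0,0,-30,-104,60,0,50]]

```text
time: 16.68
position: [0.4436, -0.3008, 0.1436]
tool_rot: [0.122, 1.568, -0.133]
ft_force: [-1.2, 0.1, -4.0]
grip_width: 0.624
```

Call:
servo_tool:
  commands:
    - [[0,0,-10,0,0,0,50],[0,0,-20,0,0,0,50],[0,0,-30,0,0,0,50],[0,0,-30,0,0,0,50]]

```text
time: 17.18
position: [0.4442, -0.2958, 0.1409]
tool_rot: [-0.294, 1.573, -0.53]
ft_force: [0.6, 0.0, -3.4]
grip_width: 0.624
```

Run:
```python
from h import *
st();R=Rt(83.1,-60);print(rel(np.array([.4365,-.385,.130])+.019*R[:,0],R))
```

```text
t 17.175 p [ 0.4442 -0.2958  0.1409] R [[-0.081, 0.13, 0.988], [-0.494, 0.856, -0.153], [-0.866, -0.5, -0.005]] F [ 0.6  0.  -3.4] q [-0.94  0.17  1.21  2.03  0.43  1.03 -0.11] g 0.6238315263200929
[ -1.2  -1.6 -30.   70.5 -81.4   6.8]
```

Call:
servo_tool:
  commands:
    - [[0,0,-6,14,-16,1,50],[0,0,-12,28,-32,3,50],[-1,-1,-18,42,-48,4,50],[-1,-1,-24,56,-64,6,50],[-1,-1.5,-30,70,-81,7,50]]

```text
time: 17.8
position: [0.4336, -0.4071, 0.123]
tool_rot: [-0.726, 1.472, -0.922]
ft_force: [0.7, 0.2, -3.6]
grip_width: 0.622
```

```bash
python3 red.py
python3 - <<'E'
from h import *
st();R=Rt(83.1,-60);print(rel(np.array([.4365,-.385,.130])+.019*R[:,0],R))
E
```

```text
G [ 0.4332 -0.3915  0.1307] lane (np.float64(-0.0591), np.float64(-0.0177))
[319.5 221.8] [313 216  14  13 146] [(np.float64(0.047), np.float64(-0.0593)), (np.float64(0.0396), np.float64(-0.0505))]
[351.7 225.3] [345 219  16  14 154] [(np.float64(0.0491), np.float64(-0.1219)), (np.float64(0.0417), np.float64(-0.1092))]
[297.6 274.9] [291 268  15  15 173] [(np.float64(-0.0586), np.float64(-0.0296)), (np.float64(-0.0593), np.float64(-0.0227))]
[336.7 278.5] [330 272  14  14 157] [(np.float64(-0.0552), np.float64(-0.1036)), (np.float64(-0.0561), np.float64(-0.092))]
t 17.85 p [ 0.431  -0.4079  0.1214] R [[-0.117, 0.066, 0.991], [-0.863, 0.486, -0.134], [-0.491, -0.871, -0.0]] F [-0.6  1.2 -5.5] q [-0.87  0.68  1.19  2.14  0.66  0.74 -0.45] g 0.6253193811482077
[-0.4 -0.7  0.6 -5.6  4.2  2.6]
```

Call:
servo_tool:
  commands:
    - [[0,0,0.5,8,-4,2,50],[0,0,0.5,15,-8,4,50],[0,0,0.5,24,10,4,50],[0,0,0.5,36,30,4,50],[0,0,0.5,36,30,4,50]]

```text
time: 18.48
position: [0.436, -0.4223, 0.0792]
tool_rot: [-0.718, 1.474, -0.912]
ft_force: [-0.5, -0.1, -2.8]
grip_width: 0.626
```

```bash
python3 red.py; python3 -c "
from h import *;st()"
```

```text
G [ 0.4382 -0.4063  0.0898] lane (np.float64(-0.0523), np.float64(-0.0319))
[319.5 221.8] [313 216  14  13 147] [(np.float64(0.0469), np.float64(-0.0593)), (np.float64(0.0451), np.float64(-0.0572))]
[351.8 225.3] [345 219  16  14 156] [(np.float64(0.0491), np.float64(-0.122)), (np.float64(0.0473), np.float64(-0.119))]
[303.3 273.7] [297 267  14  14 157] [(np.float64(-0.0551), np.float64(-0.0399)), (np.float64(-0.0553), np.float64(-0.0381))]
[336.7 278.5] [330 272  14  14 157] [(np.float64(-0.0552), np.float64(-0.1036)), (np.float64(-0.0554), np.float64(-0.1008))]
t 18.525 p [ 0.4361 -0.4226  0.0802] R [[-0.11, 0.073, 0.991], [-0.855, 0.501, -0.132], [-0.507, -0.862, 0.007]] F [ 0.7  0.3 -2.3] q [-0.78  0.76  1.12  2.13  0.64  0.65 -0.48] g 0.6222111191871368
```

Call:
servo_tool:
  commands:
    - [[0,0,0,2.5,-1.5,0,50],[0,0,-0.5,5,2,0,50],[0,0,-0.5,7,6,0,50],[0,0,-0.5,7,6,0,50]]

```text
time: 19.02
position: [0.4355, -0.4249, 0.0703]
tool_rot: [-0.729, 1.472, -0.919]
ft_force: [-0.1, 0.3, -2.9]
grip_width: 0.622
```

Call:
servo_tool:
  commands:
    - [[0,0,0,0.3,0.4,0,50],[0,0,0,0.5,0.9,0,50],[0,0,0,0.5,0.9,0,50]]

```text
time: 19.4
position: [0.4355, -0.4251, 0.0697]
tool_rot: [-0.728, 1.472, -0.92]
ft_force: [0.2, -0.3, -3.7]
grip_width: 0.622
```

Call:
servo_tool:
  commands:
    - [[0,0,0,0.3,0.4,0,50],[0,0,0,0.5,0.9,0,50],[0,0,0,0.5,0.9,0,50]]

```text
time: 19.77
position: [0.4355, -0.4255, 0.0693]
tool_rot: [-0.728, 1.472, -0.921]
ft_force: [-0.3, 0.7, 1.7]
grip_width: 0.623
```

```bash
python3 red.py; python3 -c "
from h import *;st()"
```

```text
G [ 0.4376 -0.4092  0.0787] lane (np.float64(-0.0526), np.float64(-0.0347))
[319.4 221.8] [313 216  14  13 145] [(np.float64(0.0468), np.float64(-0.0591)), (np.float64(0.0466), np.float64(-0.0589))]
[351.7 225.3] [345 219  16  14 155] [(np.float64(0.049), np.float64(-0.1219)), (np.float64(0.0488), np.float64(-0.1215))]
[303.9 274. ] [297 268  15  13 150] [(np.float64(-0.0554), np.float64(-0.0411)), (np.float64(-0.0554), np.float64(-0.0408))]
[336.7 278.5] [330 272  14  14 157] [(np.float64(-0.0552), np.float64(-0.1036)), (np.float64(-0.0553), np.float64(-0.1032))]
t 19.825 p [ 0.4355 -0.4255  0.0693] R [[-0.111, 0.07, 0.991], [-0.861, 0.492, -0.132], [-0.497, -0.868, 0.006]] F [-0.5  1.   1.8] q [-0.76  0.79  1.1   2.13  0.64  0.63 -0.51] g 0.6225936020452625
```

Call:
servo_tool:
  commands:
    - [[0,0,0,0,0,0,60],[0,0,0,0,0,0,68],[0,0,0,0,0,0,75],[0,0,0,0,0,0,75]]

```text
time: 20.32
position: [0.4355, -0.4251, 0.0686]
tool_rot: [-0.728, 1.472, -0.92]
ft_force: [0.3, 0.7, -0.0]
grip_width: 0.848
```

Call:
servo_tool:
  commands:
    - [[0,0,0,-15,0,0,75],[0,0,0,-35,0,0,75],[0,0,0,-60,0,0,75],[0,0,0,-95,-10,0,75],[0,0,0,-120,-30,0,75]]

```text
time: 20.95
position: [0.4477, -0.3344, 0.1551]
tool_rot: [-0.73, 1.471, -0.917]
ft_force: [0.3, -0.3, 0.9]
grip_width: 0.865
```

Call:
servo_tool:
  commands:
    - [[0,0,4,-30,-40,0,75],[0,0,8,-60,-80,0,75],[0,0,12,-90,-120,0,75],[0,0,16,-130,-150,0,75],[0,0,20,-180,-170,0,75]]

```text
time: 21.58
position: [0.4537, -0.2662, 0.3919]
tool_rot: [-0.441, 1.54, -0.645]
ft_force: [0.9, 0.4, -0.8]
grip_width: 0.863
```

```bash
python3 red.py; python3 look.py l7
```

```text
G [ 0.4588 -0.2504  0.4125] lane (np.float64(-0.0507), np.float64(0.1254))
[319.5 221.8] [313 216  14  13 145] [(np.float64(0.047), np.float64(-0.0593)), (np.float64(0.0012), np.float64(-0.0043))]
[351.7 225.2] [345 219  16  13 153] [(np.float64(0.0492), np.float64(-0.1219)), (np.float64(0.0026), np.float64(-0.0422))]
[303.7 274.9] [297 269  14  13 150] [(np.float64(-0.0571), np.float64(-0.0409)), (np.float64(-0.0618), np.float64(0.0068))]
[336.7 278.5] [330 272  14  14 157] [(np.float64(-0.0552), np.float64(-0.1036)), (np.float64(-0.0606), np.float64(-0.0312))]
t 21.725 p [ 0.4561 -0.2645  0.3928] R [[-0.075, 0.105, 0.992], [-0.637, 0.76, -0.129], [-0.767, -0.642, 0.009]] F [-0.6 -0.2 -1.1] q [-1.22 -0.23  1.07  1.74  0.88  1.71 -0.27] g 0.8633146504008181
```

View pics/l7.png

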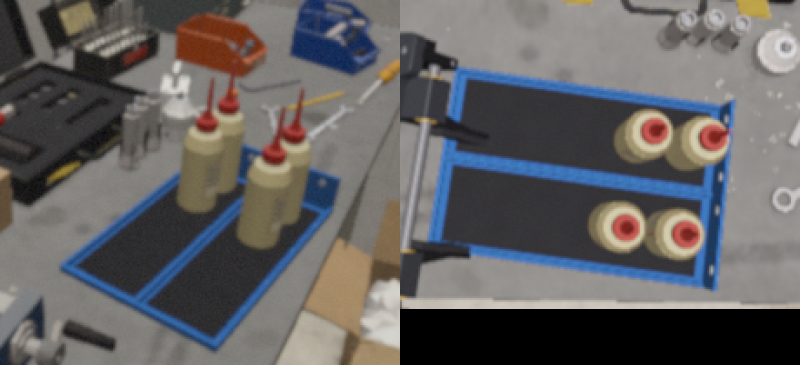

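```bash
python3 -c "
from bench import close_job;print(close_job())"
```

```text
the job is handed in; nothing more can be done
None
```

Both tipped bottles now stand upright in their own lanes, each about 8 mm in front of the bottle already standing there. I handed the job in at about 21.7 s on the robot's clock.

For each bottle I gripped the cylinder with the tool tilted 30°, lifted it and turned it 90°. I then carried it along the lane, lowered it until the wrist force showed floor contact, released it and backed off. I did the far bottle first, then the near one.

Last checks, from the final top and side pictures:
- **Spacing:** bottle centres are 62.6 mm apart in the far lane and 62.7 mm in the near lane, from the top camera's view of the red caps. With 55 mm diameters that leaves gaps of roughly 7.5 mm.
- **Standing bottles:** their red caps moved no more than about 0.1 pixel from the first picture.
- **Carton:** it lies outside the final crops, so I did not check it again. The arm was kept clear of it.
- **Arm:** the gripper is open and clear, touching nothing.

Two readings disagreed:
- **Views:** the side and top views differed by up to about 5 mm in places, so I set the gaps from spacings within the top view.
- **Far-bottle height:** its grip height, felt at floor contact, came out about 4 mm lower than I had measured from the pictures.

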